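Let the welding positioner back one notch

TASK

The welded steel box on the bench positioner has been turned one notch too far. With the gripper's fingertips only, gripping and picking up nothing, push the pawl's finger bar to lift the ratchet pawl clear of the teeth, push the wheel backward by one notch by a pin (top of the wheel towards the pawl's pivot, the way the pawl blocks), then push the pawl fully down into its new notch and come clear. Do not force anything, and leave the loose things around it alone.

Things in the scene. Friction and masses are not known exactly. Their poses are not given: they have to be found in the camera images.
- stand: Fixed stand of the bench positioner: steel base plate 240 x 300 x 12 mm and a 167 mm tall upright that carries a level spindle 120 mm above the bench. Origin on the bench straight below the middle of the ratchet wheel; x runs along the spindle out of the wheel's pin side (it looks away from the robot), y from the wheel towards the pawl's pivot (y = 102, z = 132 mm), z up.
- wheel_centre (a point): Centre of the upright steel ratchet wheel, on the spindle: 150 mm across the tips, 16 mm thick, 8 sawteeth, 45 degrees a notch. Its face is bare between the four pins but for a flat hub 34 mm across and 8 mm high. On the spindle's other end, nearer the robot (stand x -58 to -148 mm), a 90 mm welded steel box turns with it; its corners reach 184 mm above the bench.
- wheel (a joint): Wheel angle, rad: 0.03 to 0.30 at the start, falling as it goes backward (its top towards the pawl's pivot, the stand's +y). One notch is 0.785. The pawl's nose is narrower than a notch: one notch back it drops in with the wheel anywhere from -0.72 to -0.43; further back it lands on a tooth tip. Balanced and a little stiff, it stays where left; about 3 N on a pin turns it.
- push_pin (a point): Middle of the push pin nearest the top of the wheel. Four round steel pins, 12 mm thick, 47 mm long, stick out of the wheel's face (stand x 8 to 55 mm), 50 mm from the spindle and 90 degrees apart, and turn with it. This one is 0.23 rad short of the top, on the side away from the pawl, when wheel is 0, and 0.23 plus its value in general.
- pawl (a joint): Angle of the steel ratchet pawl about its pivot, rad: 0 = fully down at its stop, nose in the notch; it grows as the pawl is lifted, to 1.1 at the upper stop. Above 0.20 the nose is clear of the teeth. The pivot is stiff: the pawl stays at any angle where it is left; about 2 N on its finger bar moves it.
- finger_bar (a point): Middle of the pawl's finger bar: a round bar 12 mm thick (stand x 6 to 55 mm, out beyond the wheel's face like the pins), on a stalk on the pawl's back, 95 mm from the pivot. Pawl down: it is 40 mm nearer the wheel than the pivot, 219 mm above the bench. Pushed to the stand's +y, away from the wheel, it swings over the pivot and lifts the nose; pushed to -y it lowers it.
- hammer: loose hammer lying on the bench, about 300 mm long; a bystander, origin in its underside
- wrench: loose steel wrench lying on the bench; a bystander, origin in its underside
- brush: loose wire brush with a wooden handle, lying on the bench; a bystander, origin in its underside
- tin: loose aluminium tin, 66 mm across, 85 mm tall; a bystander, origin in its underside
- small_box: loose welded steel box, 60 mm cube; a bystander, origin in its underside
- collar: loose steel collar (ring 38 mm across, 16 mm high) lying on the positioner's base plate; a bystander, origin in its underside
- plug: loose steel plug, 22 mm across, 35 mm tall, standing on the positioner's base plate; a bystander, origin in its underside
- offcut: loose flat steel offcut, 30 x 70 x 8 mm, on the bench beside the positioner; a bystander, origin in its underside

How it is judged:
By the outcome, as a careful person would: the job done as asked, in the order asked, and still so for the second after the job is handed in, with the robot touching nothing.
It also fails if it takes over 54 s, if anything falls off the work surface, if the arm or the gripper's body presses on something with over 40 N, if the wrist force passes 120 N, or if a joint passes its speed limit or range.

ROBOT

A 6-joint arm with a two-finger parallel gripper is mounted at the origin on the work surface. World frame = base frame: x ahead of the robot, y to its left, z up, the work surface at z = 0. Lengths are in m, angles in rad, forces in N, time in s.
With the tool pointing down it reaches from about 0.35 to 0.975 m from the base axis. Payload 4.9 kg.
Tool frame: the origin (TCP) lies where the fingers leave the gripper's body, on its centre line; the fingertips stand 73 mm ahead of it and the grasp point (between the pads) lies 54 mm ahead of it; z points along the fingers, y is the direction in which the jaws open and shut (so a half turn about z gives the same grasp; the last joint's range is limited). The gripper opens to 85 mm and grips with 20 to 120 N. Pads are 22 mm wide; open, the fingers measure 114 mm over their backs; the gripper's body (76 mm by 85 mm) begins 54 mm behind the grasp point. The pads swing forward as they close: fully open they stand 13 mm farther back than shut.
Start: joints at [-1.349, 0.053, 1.613, -0, 1.476, -0.119], TCP at [0.209, -0.589, 0.304] pointing down, gripper open.
Joint ranges: [-3.01, 3.01], [-1.01, 2.22], [0.06, 2.58], [-1.02, 4.17], [0.09, 2.62], [-3.14, 3.14]. Speed limits (rad/s): [2.57, 2.57, 3.14, 3.14, 3.14, 3.14].

INTERFACE

Orientations are given as a rotation vector (axis times angle).
In Python, from station import monitor, vision, workorder gives the robot as it stands.
- The arm moves only by the tool arm_command, never from a script. Its argument "rows" is text: rows parted by semicolons, each of 6 numbers parted by spaces: the shift along the world's x, y, z in mm, then the turn, a rotation vector about the world's x, y, z in degrees. In form: tx ty tz wx wy wz; .... A call has 1 to 12 rows; each row is the pose to reach, as a shift and turn from the pose measured when the call began; what a row does not reach only later rows make up. A row lasts 1/8 s, in which the tool goes at most 62.5 mm and 10.7 degrees, less where a joint would pass 70% of its speed; a pose out of reach is approached as far as the arm can. A call with a gripper value outside its range is refused whole. "jaw" is the opening, from 0 (shut) to 1 (fully open), set as the call begins (left out, the last holds). The fingers move at their own pace and stop on an object; "squeeze" is the grip in N (left out, the last holds). Time passes only in rows, so rows that repeat a pose let the fingers close. It gives the time, the measured TCP pose, the force and the opening at its end, in the units of the state.
- monitor.get_obs(): the state, without advancing time (a new reading comes with each control period).
- vision.get_image(name): name is "side" or "top"; returns a dict with "frame" (400x640x3 uint8, red, green, blue), "vfov" (degrees; the focal length in pixels is half the picture's height over the tangent of half this angle, whatever the lens; pixels are square), "cx", "cy" (the principal point, pixels), "R" (3x3) and "t" (3): a world point X has camera coordinates R X + t. Camera axes: x right, y down, z forward; pixel columns grow to the right and rows downward; lengths in m; the calibration is good to about 2 mm. A picture is of the moment at which its call begins. There is no depth.
- workorder.finish_job(): hands the job in, once; it reports no verdict.
The state is a dict: "t": time; "q": joint angles; "dq": joint speeds; "effort": joint torques, N m; "tool_pos": TCP position; "tool_rot": TCP orientation; "contact_force": force on the tool from outside, world axes, zero at the start; "wrist_torque": the same for the moment, N m; "opening": finger opening in m.
Only numpy, scipy, OpenCV 4.12 (cv2) and the standard library are available. Lean on these libraries where they do the work, as an engineer would, in place of code of your own. Each camera call takes 0.05 s, during which the arm holds its last target. There are 200 camera calls.

## Working session

There is one attempt and no reset: what is moved stays moved. The work goes in short steps, Python scripts to look and compute and a tool call to move; the robot and the scene stay as the last step left them, time stands still between calls to the robot, and variables do not carry over. Pictures are saved under pics/ and viewed, about 8 in all and at most 12, crops included, and the job is handed in when it is done.

Besides the shell and the picture viewer there is one more tool, called after "Emit:" by a JSON object that holds its "op" and its "data". arm_command: Moves the arm, as the interface text tells. Its arguments: {"type":"object","properties":{"rows":{"type":"string"},"jaw":{"type":"number"},"squeeze":{"type":"number"}},"required":["rows"]}

```bash
mkdir -p pics
cat > h.py <<'E'
import numpy as np, cv2
from station import monitor, vision, workorder
def cam(n):
    d=vision.get_image(n); d['f']=200/np.tan(np.radians(d['vfov'])/2); return d
def proj(d,X):
    c=np.asarray(X)@np.array(d['R']).T+d['t']; return np.c_[c[...,0]/c[...,2]*d['f']+d['cx'],c[...,1]/c[...,2]*d['f']+d['cy']]
def ray(d,u,v):
    R=np.array(d['R']);o=-R.T@d['t'];r=R.T@np.array([(u-d['cx'])/d['f'],(v-d['cy'])/d['f'],1]);return o,r/np.linalg.norm(r)
def onz(d,u,v,z):
    o,r=ray(d,u,v);return o+r*(z-o[2])/r[2]
def save(d,n): cv2.imwrite('pics/'+n,cv2.cvtColor(d['frame'],cv2.COLOR_RGB2BGR))
E
python3 - <<'E'
from h import *
for n in('side','top'):
    d=cam(n);save(d,n+'0.png');R=np.array(d['R']);print(n,-R.T@d['t'],R.round(3).tolist(),d['vfov'],d['cx'],d['cy'])
print(monitor.get_obs())
E
```

```text
side [ 0.16670966 -1.16270654  1.21111784] [[0.949, -0.316, -0.013], [-0.216, -0.617, -0.757], [0.231, 0.721, -0.653]] 44.27474352803087 320.9588458416395 196.25061222732114
top [ 0.44718962 -0.04132958  1.15812458] [[-0.016, -0.999, -0.042], [-0.993, 0.02, -0.113], [0.114, 0.04, -0.993]] 57.41963817152919 319.6922825965886 204.1869176500983
{'t': 0.1, 'q': array([-1.34899987e+00,  5.33196790e-02,  1.61419616e+00, -1.08561756e-05,
        1.47600537e+00, -1.19015832e-01]), 'dq': array([ 0.00063126, -0.00206564, -0.00171908,  0.00018608,  0.00146864,
       -0.00063873]), 'effort': array([ 4.07483194e-04, -3.94899344e+01, -3.71364534e+01, -4.86587624e-05,
        3.89180146e-03, -3.53819723e-05]), 'tool_pos': array([ 0.2087987 , -0.58862051,  0.30274437]), 'tool_rot': array([-3.09419189e+00, -5.32434614e-01,  1.72458510e-04]), 'contact_force': array([-0.41795042, -0.08886657, -0.28158988]), 'wrist_torque': array([0.00904081, 0.03509621, 0.04011011]), 'opening': 0.08528341041643311}
```

View pics/side0.png

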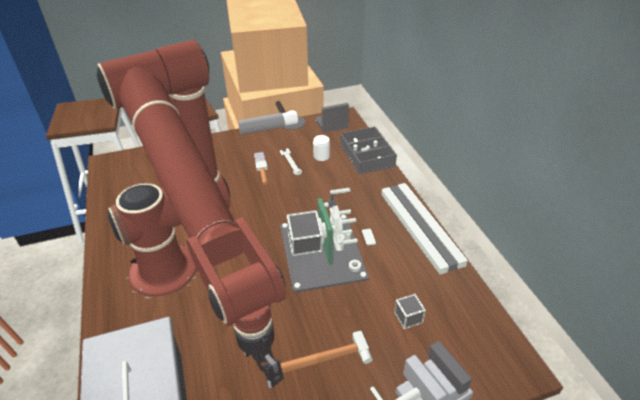

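View pics/top0.png

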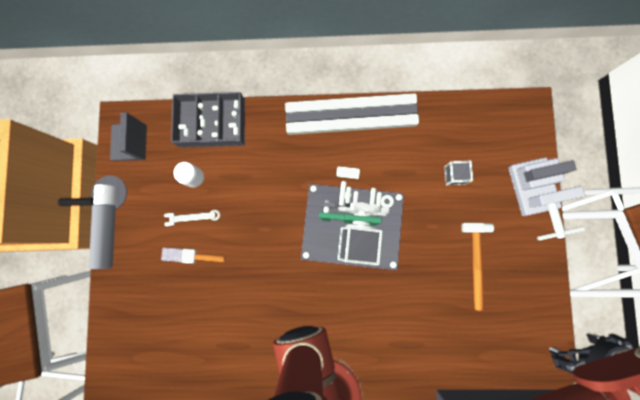

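The side view shows the positioner near (325,240). In the top view its base plate spans (303..403, 185..270), with the pins and bar on the far side (330..390, 180..215). I'll enlarge both.

Run:
```python
import cv2,numpy as np
a=cv2.imread('pics/top0.png')[170:280,290:415];b=cv2.imread('pics/side0.png')[175:300,270:395]
a=cv2.resize(a,(750,660),interpolation=3);b=cv2.resize(b,(750,750),interpolation=3)
a=cv2.resize(a,(400,352));
cv2.imwrite('pics/c0.png',np.hstack([cv2.resize(cv2.imread('pics/top0.png')[170:280,290:415],(400,352),interpolation=2),cv2.resize(cv2.imread('pics/side0.png')[180:290,270:395],(400,352),interpolation=2)]))
```

```text
(no output)
```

View pics/c0.png

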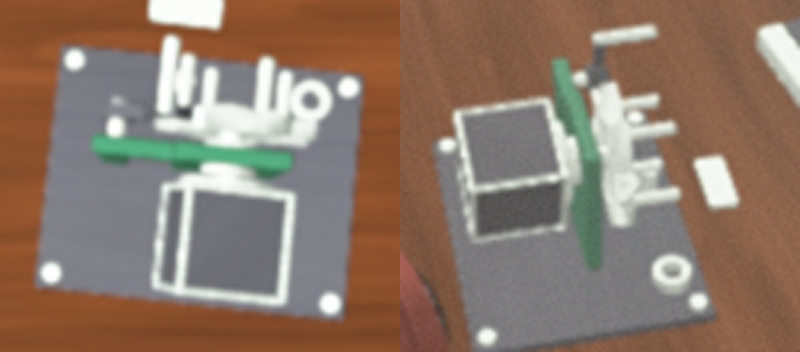

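The crop's left (top view) shows the plate corners at crop (62,45), (362,75), (343,320) and (37,288). The finger bar tip is at (171,38) and the top pin tip at (265,58). On the right (side view) the bar tip is at (655,33) and the pin tips at (658,98), (675,127), (660,165) and (680,193). I'll triangulate these.

Run:
```python
from h import *
T=cam('top');S=cam('side')
t=lambda u,v:(290+u/3.2,170+v/3.2); s=lambda u,v:(270+(u-400)/3.2,180+v/3.2)
def tri(a,b):
    o1,r1=ray(T,*t(*a));o2,r2=ray(S,*s(*b))
    k=np.linalg.lstsq(np.c_[r1,-r2],o2-o1,rcond=None)[0];p,q=o1+k[0]*r1,o2+k[1]*r2
    return (p+q)/2*1e3,np.linalg.norm(p-q)*1e3
c=np.array([onz(T,*t(*p),.012) for p in((62,45),(362,75),(343,320),(37,288))])*1e3
print(c.round(),'lens',[np.linalg.norm(c[i]-c[i-3]).round() for i in range(4)])
y=[c[0]-c[1],c[3]-c[2]]; x=[c[0]-c[3],c[1]-c[2]]
print([np.degrees(np.arctan2(-v[0],v[1])).round(1) for v in y],[np.degrees(np.arctan2(v[1],v[0])).round(1) for v in x])
print('bar',tri((171,40),(652,33)),'base',tri((163,105),(602,41)))
for b in((658,98),(675,127),(660,165),(680,193)): print([ (a,tri(a,b)[0].round(),round(tri(a,b)[1],1)) for a in((187,60),(210,70),(265,60),(285,75))])
```

```text
[[ 644.   37.   12.]
 [ 607. -258.   12.]
 [ 370. -230.   12.]
 [ 405.   64.   12.]] lens [np.float64(297.0), np.float64(239.0), np.float64(296.0), np.float64(241.0)]
[np.float64(-7.1), np.float64(-6.7)] [np.float64(-6.5), np.float64(-6.7)]
bar (array([610.16770006, -66.09794091, 215.68750923]), np.float64(1.3971104538475336)) base (array([558.89259381, -58.84875292, 213.60018002]), np.float64(2.1044731365596463))
[((187, 60), array([608., -82., 143.]), np.float64(6.0)), ((210, 70), array([ 598., -102.,  162.]), np.float64(10.1)), ((265, 60), array([ 591., -142.,  202.]), np.float64(7.9)), ((285, 75), array([ 580., -158.,  217.]), np.float64(0.7))]
[((187, 60), array([621., -86., 101.]), np.float64(17.7)), ((210, 70), array([ 610., -106.,  122.]), np.float64(21.7)), ((265, 60), array([ 602., -148.,  164.]), np.float64(2.6)), ((285, 75), array([ 591., -164.,  181.]), np.float64(11.3))]
[((187, 60), array([618., -85.,  49.]), np.float64(4.6)), ((210, 70), array([ 607., -106.,   72.]), np.float64(0.1)), ((265, 60), array([ 598., -150.,  119.]), np.float64(19.0)), ((285, 75), array([ 587., -166.,  136.]), np.float64(9.5))]
[((187, 60), array([632., -89.,   4.]), np.float64(10.7)), ((210, 70), array([ 620., -110.,   29.]), np.float64(15.2)), ((265, 60), array([ 611., -156.,   79.]), np.float64(5.2)), ((285, 75), array([ 599., -173.,   98.]), np.float64(4.4))]
```

The pins triangulate consistently. The stand origin is at about (551,-121) mm, its yaw is -6.75° and the wheel is at about 0.21 rad. Next I shut the jaws and go above the spot on the bar's -y side.

Emit:
{"op": "arm_command", "data": {"rows": "0 0 60 0 0 -2; 38 48 80 0 0 -5; 76 96 80 0 0 -8; 115 144 80 0 0 -11; 153 192 80 0 0 -14; 191 240 80 0 0 -17; 229 288 80 0 0 -20; 267 336 80 0 0 -23; 306 384 80 0 0 -26; 344 432 80 0 0 -26; 382 480 80 0 0 -26; 382 480 80 0 0 -26", "jaw": 0}}

```text
t: 1.7
tool_pos: [0.5923, -0.1054, 0.3823]
tool_rot: [-3.135, 0.169, 0.001]
contact_force: [-0.4, -0.7, -0.4]
opening: 0.0
```

```bash
cat >> h.py <<'E'
O=np.array([551.4,-120.8,0]);A=np.radians(-6.75);RS=np.array([[np.cos(A),-np.sin(A),0],[np.sin(A),np.cos(A),0],[0,0,1]])
def loc(p): return RS.T@(np.asarray(p)-O)
def wor(p): return RS@np.asarray(p)+O
def st():
    o=monitor.get_obs();p=o['tool_pos']*1e3
    print('t',o['t'],'tcp',p.round(1),'local',loc(p).round(1),'F local',(RS.T@o['contact_force']).round(1),'rot',o['tool_rot'].round(3),o['opening']); return p
E
python3 - <<'E'
from h import *
p=st(); print('shift',(wor([38,16,p[2]])-p).round())
T=cam('top');S=cam('side')
cv2.imwrite('pics/c1.png',cv2.cvtColor(np.hstack([cv2.resize(T['frame'][150:290,280:430],(400,373),interpolation=2),cv2.resize(S['frame'][130:270,270:420],(400,373),interpolation=2)]),4))
E
```

```text
t 1.7 tcp [ 592.3 -105.4  382.3] local [ 38.8  20.1 382.3] F local [-0.3 -0.7 -0.4] rot [-3.135e+00  1.690e-01  1.000e-03] 1.8776016186319684e-05
shift [-1. -4.  0.]
```

View pics/c1.png

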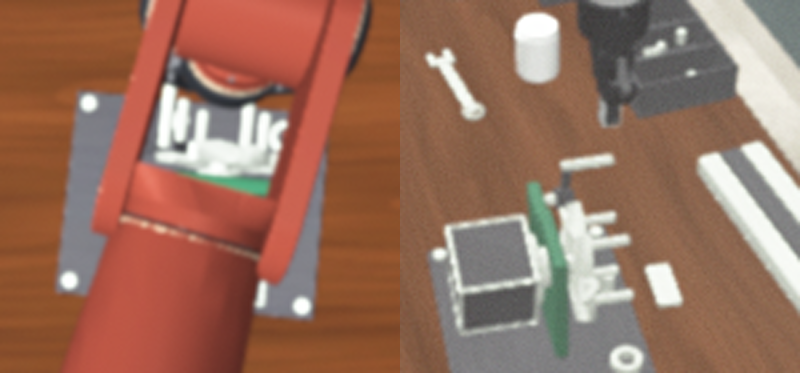

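The side view shows the shut fingertips at crop (608,124), about px (348,176), hanging above the bar at crop (585,162). I'll use this to check the tip length.

Run:
```python
from h import *
S=cam('side');p=st()/1e3
for L in(.06,.073,.086): print(L,proj(S,np.array([p-[0,0,L]])))
```

```text
t 1.85 tcp [ 590.6 -109.1  382.8] local [ 37.5  16.2 382.8] F local [-0.7 -0.3 -0.1] rot [-3.136e+00  1.780e-01  1.000e-03] 5.337015532176274e-05
0.06 [[348.81186711 172.6289985 ]]
0.073 [[348.70758477 176.11217656]]
0.086 [[348.60452018 179.55468042]]
```

The 73 mm tip length is confirmed. I'll descend and approach the bar.

Emit:
{"op": "arm_command", "data": {"rows": "0 0 -35 0 0 0; 0 0 -70 0 0 0; 0 0 -95 0 0 0; 0 0 -102 0 0 0; 1 8 -102 0 0 0; 2 15 -102 0 0 0; 2 20 -102 0 0 0; 3 24 -102 0 0 0; 3 28 -102 0 0 0; 4 32 -102 0 0 0; 4 36 -102 0 0 0"}}

```text
t: 3.22
tool_pos: [0.5951, -0.0737, 0.2823]
tool_rot: [3.136, -0.179, 0.003]
contact_force: [0.0, -3.0, 2.5]
opening: 0.0002
```

```bash
python3 -c "
from h import *
st()"
```

```text
t 3.225 tcp [595.1 -73.7 282.3] local [ 37.9  51.9 282.3] F local [ 0.4 -3.   2.5] rot [ 3.136e+00 -1.790e-01  3.000e-03] 0.00016815554970599157
```

Contact at about 3 N. I'll keep lifting.

Emit:
{"op": "arm_command", "data": {"rows": "1 5 2 0 0 0; 1 10 3 0 0 0; 2 15 4 0 0 0; 2 20 5 0 0 0; 3 25 6 0 0 0; 4 30 7 0 0 0; 4 34 7 0 0 0; 5 38 7 0 0 0; 5 38 7 0 0 0"}}

```text
t: 4.35
tool_pos: [0.6001, -0.0351, 0.2891]
tool_rot: [-3.136, 0.178, -0.002]
contact_force: [0.6, 0.7, 0.8]
opening: 0.0
```

Run:
```python
from h import *
st()
T=cam('top');S=cam('side')
cv2.imwrite('pics/c2.png',cv2.cvtColor(np.hstack([cv2.resize(T['frame'][150:290,280:430],(400,373),interpolation=2),cv2.resize(S['frame'][150:290,270:420],(400,373),interpolation=2)]),4))
```

```text
t 4.35 tcp [600.1 -35.1 289.1] local [ 38.3  90.8 289.1] F local [0.5 0.8 0.8] rot [-3.136e+00  1.780e-01 -2.000e-03] 2.7766337092135748e-05
```

View pics/c2.png

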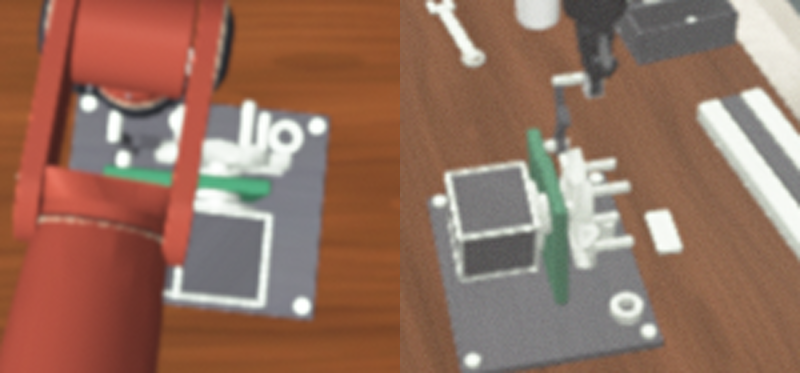

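The pawl is lifted: the bar is at side crop (570,80), standing about over the pivot. I'll back off and go down beside the top pin's -y side.

Emit:
{"op": "arm_command", "data": {"rows": "-1 -12 0 0 0 0; -4 -36 15 0 0 0; -8 -72 15 0 0 0; -12 -105 10 0 0 0; -15 -130 0 0 0 0; -16 -140 -10 0 0 0; -17 -141 -35 0 0 0; -17 -141 -57 0 0 0; -17 -141 -66 0 0 0; -17 -141 -66 0 0 0"}}

```text
t: 5.7
tool_pos: [0.583, -0.1759, 0.2225]
tool_rot: [-3.136, 0.177, -0.001]
contact_force: [-0.2, -0.4, 0.6]
opening: -0.0
```

Run:
```python
from h import *
st()
T=cam('top');S=cam('side')
cv2.imwrite('pics/c3.png',cv2.cvtColor(np.hstack([cv2.resize(T['frame'][150:290,280:430],(400,373),interpolation=2),cv2.resize(S['frame'][165:255,290:386],(400,373),interpolation=2)]),4))
for a in (.3,.4,.5,.6):
    c,s=np.cos(a-.431),np.sin(a-.431)
    print(a,proj(S,np.array([wor([6,102+95*s,132+95*c]),wor([55,102+95*s,132+95*c])])/1e3).round(1).tolist())
```

```text
t 5.7 tcp [ 583.  -175.9  222.5] local [ 37.8 -51.  222.5] F local [-0.1 -0.4  0.6] rot [-3.136e+00  1.770e-01 -1.000e-03] -2.6211305692288e-05
0.3 [[332.7, 184.1], [347.8, 182.0]]
0.4 [[332.1, 182.1], [347.1, 180.0]]
0.5 [[331.4, 180.3], [346.4, 178.2]]
0.6 [[330.8, 178.7], [345.7, 176.7]]
```

View pics/c3.png

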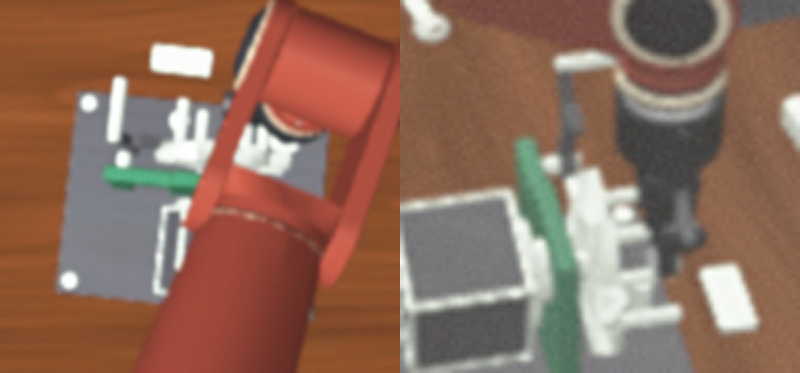

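The bar base is at about px (328,180), so the lift is about 0.5 rad. The finger stands beside the top pin. I'll push toward +y, first part.

Emit:
{"op": "arm_command", "data": {"rows": "1 5 0 0 0 0; 1 9 0 0 0 0; 1 12 0 0 0 0; 2 15 0 0 0 0; 2 19 1 0 0 0; 3 23 2 0 0 0; 3 27 3 0 0 0; 4 31 4 0 0 0; 4 35 4 0 0 0; 5 39 4 0 0 0"}}

```text
t: 7.05
tool_pos: [0.5885, -0.1369, 0.2281]
tool_rot: [3.136, -0.177, 0.004]
contact_force: [-1.1, -4.2, 2.5]
opening: 0.0001
```

Run:
```python
from h import *
st()
S=cam('side');save(S,'s4.png')
cv2.imwrite('pics/c4.png',cv2.resize(cv2.cvtColor(S['frame'][165:255,290:386],4),(640,600),interpolation=2))
for w in(-.2,-.4,-.6):
  print(w,[(proj(S,np.array([wor([55,-50*np.sin(b),120+50*np.cos(b)])])/1e3)[0]-[290,165])*6.667//1 for b in .23+w+np.arange(4)*np.pi/2])
```

```text
t 7.05 tcp [ 588.5 -136.9  228.1] local [ 38.8 -11.6 228.1] F local [-0.6 -4.3  2.5] rot [ 3.136 -0.177  0.004] 9.35482473886776e-05
-0.2 [array([430., 327.]), array([452., 477.]), array([422., 473.]), array([400., 329.])]
-0.4 [array([424., 314.]), array([453., 461.]), array([427., 487.]), array([400., 345.])]
-0.6 [array([419., 304.]), array([452., 442.]), array([432., 497.]), array([400., 363.])]
```

View pics/c4.png

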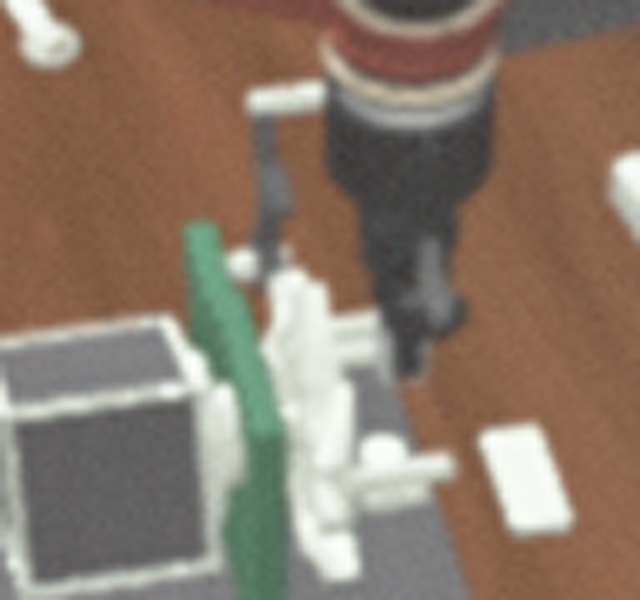

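The -y pin tip is at crop (452,463), so the wheel is at about -0.38. It needs about 9 mm more to reach roughly -0.57.

Emit:
{"op": "arm_command", "data": {"rows": "0 3 0 0 0 0; 1 5 0 0 0 0; 1 7 0 0 0 0; 1 9 0 0 0 0; 1 9 0 0 0 0; 0 3 0 0 0 0; -1 -8 0 0 0 0; -2 -16 0 0 0 0; -2 -16 0 0 0 0"}}

```text
t: 8.22
tool_pos: [0.5865, -0.153, 0.2279]
tool_rot: [-3.135, 0.179, -0.004]
contact_force: [0.6, 0.2, -0.6]
opening: -0.0001
```

Run:
```python
from h import *
st()
S=cam('side');save(S,'s5.png');T=cam('top')
cv2.imwrite('pics/c5.png',cv2.resize(cv2.cvtColor(S['frame'][165:255,290:386],4),(640,600),interpolation=2))
```

```text
t 8.225 tcp [ 586.5 -153.   227.9] local [ 38.6 -27.9 227.9] F local [ 0.6  0.2 -0.6] rot [-3.135  0.179 -0.004] -5.403892786327151e-05
```

View pics/c5.png

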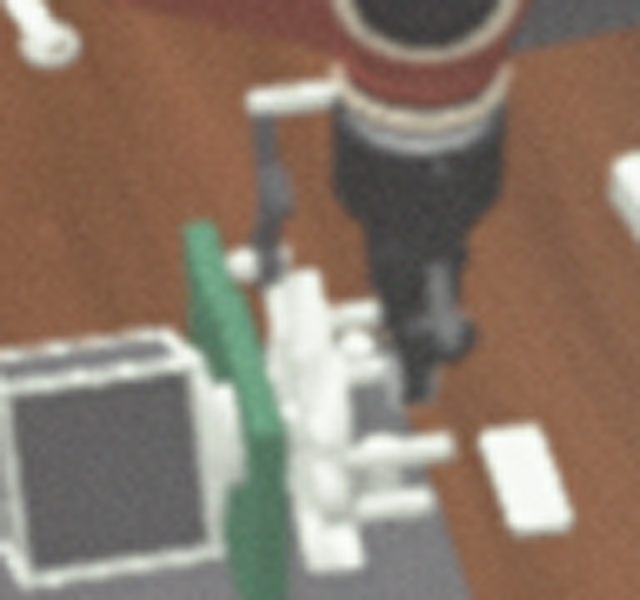

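The -y pin tip is at (450,445) and the bottom pin at (432,499), so the wheel is at about -0.58, inside the window. Next I go up and over to the bar's +y side.

Emit:
{"op": "arm_command", "data": {"rows": "0 0 50 0 0 0; 0 0 102 0 0 0; 5 40 105 0 0 0; 10 85 105 0 0 0; 15 130 105 0 0 0; 20 160 105 0 0 0; 20 171 105 0 0 0; 20 171 90 0 0 0; 20 171 65 0 0 0; 20 171 57 0 0 0; 20 171 57 0 0 0"}}

```text
t: 9.7
tool_pos: [0.6061, 0.0178, 0.2835]
tool_rot: [-3.135, 0.179, -0.0]
contact_force: [-0.8, -1.9, -0.9]
opening: -0.0002
```

```bash
python3 -c "
from h import *
st()"
```

```text
t 9.7 tcp [606.1  17.8 283.5] local [ 38.  144.  283.5] F local [-0.5 -2.  -0.9] rot [-3.135  0.179 -0.   ] -0.0002175022915684967
```

Emit:
{"op": "arm_command", "data": {"rows": "-1 -7 0 0 0 0; -1 -12 0 0 0 0; -2 -17 0 0 0 0; -2 -22 0 0 0 0; -3 -27 0 0 0 0; -4 -32 -1 0 0 0; -4 -37 -2 0 0 0; -5 -42 -3 0 0 0; -5 -46 -3 0 0 0; -6 -50 -4 0 0 0; -6 -54 -4 0 0 0; -7 -57 -4 0 0 0"}}

```text
t: 11.2
tool_pos: [0.599, -0.0394, 0.2793]
tool_rot: [-3.135, 0.179, 0.0]
contact_force: [0.0, 2.1, -0.1]
opening: -0.0002
```

```bash
python3 -c "
from h import *
st()"
```

```text
t 11.2 tcp [599.  -39.4 279.3] local [ 37.7  86.4 279.3] F local [-0.2  2.1 -0.1] rot [-3.135  0.179  0.   ] -0.00016419932039149208
```

Emit:
{"op": "arm_command", "data": {"rows": "0 -1 0 0 0 0; 0 -2 0 0 0 0; 0 -3 0 0 0 0; 0 -4 0 0 0 0"}}

```text
t: 11.7
tool_pos: [0.599, -0.0434, 0.2793]
tool_rot: [-3.135, 0.179, 0.0]
contact_force: [-0.4, 2.0, -0.4]
opening: 0.0001
```

Emit:
{"op": "arm_command", "data": {"rows": "0 -1 0 0 0 0; 0 -1 0 0 0 0"}}

```text
t: 11.95
tool_pos: [0.599, -0.0446, 0.2794]
tool_rot: [-3.135, 0.179, -0.0]
contact_force: [-0.6, 1.5, -0.1]
opening: 0.0001
```

Emit:
{"op": "arm_command", "data": {"rows": "0 -1 0 0 0 0; 0 -1 0 0 0 0"}}

```text
t: 12.2
tool_pos: [0.599, -0.045, 0.2794]
tool_rot: [-3.134, 0.179, 0.0]
contact_force: [0.1, 5.1, -1.2]
opening: -0.0002
```

Emit:
{"op": "arm_command", "data": {"rows": "0 -1 0 0 0 0; 0 -1 0 0 0 0"}}

```text
t: 12.45
tool_pos: [0.599, -0.0452, 0.2794]
tool_rot: [-3.132, 0.178, 0.0]
contact_force: [-1.1, 5.6, -0.1]
opening: -0.0001
```

Emit:
{"op": "arm_command", "data": {"rows": "0 -2 0 0 0 0; 0 -2 0 0 0 0"}}

```text
t: 12.7
tool_pos: [0.599, -0.0457, 0.2794]
tool_rot: [-3.128, 0.177, 0.001]
contact_force: [-0.5, 9.5, -0.1]
opening: -0.0002
```

It's firmly at the stop, at the predicted place. I'll come clear to +y, then up and away.

Emit:
{"op": "arm_command", "data": {"rows": "0 4 0 0 0 0; 2 15 0 0 0 0; 5 40 0 0 0 0; 5 42 40 0 0 0; 5 42 90 0 0 0; 5 80 120 0 0 0; 5 130 120 0 0 0; 5 180 120 0 0 0; 5 230 120 0 0 0; 5 250 120 0 0 0; 5 250 120 0 0 0"}}

```text
t: 14.08
tool_pos: [0.604, 0.2051, 0.3994]
tool_rot: [-3.13, 0.174, 0.001]
contact_force: [0.1, 0.4, 0.8]
opening: -0.0001
```

Run:
```python
from h import *
st()
S=cam('side');T=cam('top')
cv2.imwrite('pics/c6.png',cv2.cvtColor(np.hstack([cv2.resize(T['frame'][170:280,290:415],(400,352),interpolation=2),cv2.resize(S['frame'][180:290,270:395],(400,352),interpolation=2)]),4))
for a in(0,.05,.1,.2):
    c,s=np.cos(a-.431),np.sin(a-.431)
    X=np.array([wor([x,102+95*s,132+95*c]) for x in(6,55)])/1e3
    print(a,((proj(T,X)-[290,170])*3.2).round().tolist(),((proj(S,X)-[270,180])*3.2+[400,0]).round().tolist())
for w in(-.45,-.58,-.7):
  X=np.array([wor([55,-50*np.sin(b),120+50*np.cos(b)]) for b in .23+w+np.arange(4)*np.pi/2])/1e3
  print(w,((proj(T,X)-[290,170])*3.2).round().tolist(),((proj(S,X)-[270,180])*3.2+[400,0]).round().tolist())
```

```text
t 14.075 tcp [604.  205.1 399.4] local [ 13.9 329.8 399.4] F local [0.  0.4 0.8] rot [-3.13e+00  1.74e-01  1.00e-03] -9.936523472995448e-05
0 [[164.0, 96.0], [170.0, 36.0]] [[607.0, 37.0], [656.0, 30.0]]
0.05 [[159.0, 95.0], [165.0, 36.0]] [[606.0, 32.0], [654.0, 25.0]]
0.1 [[153.0, 94.0], [159.0, 35.0]] [[605.0, 28.0], [653.0, 21.0]]
0.2 [[142.0, 93.0], [148.0, 33.0]] [[603.0, 20.0], [651.0, 13.0]]
-0.45 [[229.0, 52.0], [293.0, 66.0], [245.0, 71.0], [182.0, 59.0]] [[667.0, 102.0], [682.0, 171.0], [670.0, 187.0], [656.0, 120.0]]
-0.58 [[221.0, 52.0], [292.0, 64.0], [251.0, 72.0], [184.0, 60.0]] [[666.0, 99.0], [681.0, 165.0], [671.0, 190.0], [656.0, 126.0]]
-0.7 [[215.0, 52.0], [290.0, 63.0], [258.0, 72.0], [186.0, 61.0]] [[664.0, 97.0], [681.0, 160.0], [673.0, 192.0], [657.0, 131.0]]
```

View pics/c6.png

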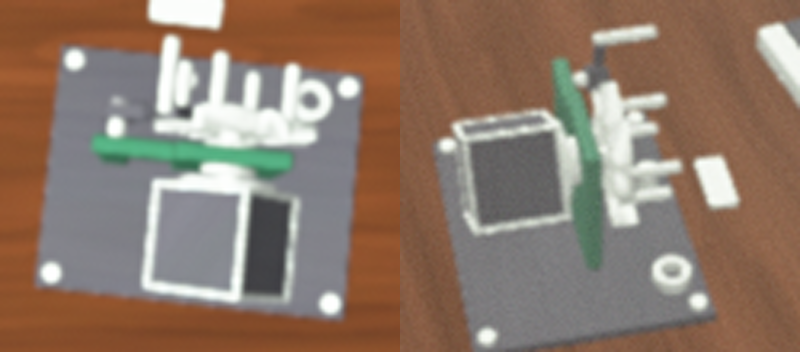

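The bar is back where it started, at (171,38) in the top crop and (655,33) in the side crop, so the pawl is fully down. The pins match a wheel angle of about -0.58, and the collar and offcut haven't moved. I'm handing in.

```bash
python3 -c "
from h import *
print(workorder.finish_job())"
```

```text
the job is handed in; nothing more can be done
None
```

The wheel is one notch back, with the pawl fully down in its new notch and the arm clear of everything. I handed the job in at about 14 s of the 54 s allowed.

- **What I did:** with the jaws shut, the fingertips pushed the finger bar to lift the pawl to about 0.5 rad. They then pushed the top pin so the wheel turned from about +0.21 to -0.58 rad. Last, they pushed the bar back from the other side until it met its stop, with about 9.5 N on the tool at the end.
- **Last checks:**
  - The finger bar is back at its starting place in both camera views, so the pawl reads as down.
  - The pins match a wheel angle of about -0.58, inside the -0.72 to -0.43 window.
  - The collar and offcut look unmoved. I did not recheck the hammer, wrench, brush, tin, small box or plug at the end, though the arm met nothing on its way.
  - The tool force was near zero at hand-in, and no check failed or disagreed.

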